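Pry the spring clip off the lamp arm

TASK

The microscope lamp's sloping arm is due for service: slide the pry wedge up along the top of the arm, under the spring clip's bridge, fully home, so that its thick part spreads the clip and lifts it off the rod. Bring the clip away and leave it in the aluminium tray; the wedge may stay with it in the tray or be laid flat on the desk. Do not bear down hard on the arm with the wedge, and leave the eyepiece, jar and dish where they are.

Things in the scene. Friction and masses are not known exactly. Their poses are not given: they have to be found in the camera images.
- stand: fixed bench-lamp stand: white base plate 270 x 130 x 16 mm (x -105 to 165, y -65 to 65 mm) carrying a steel rod of 20 mm diameter, the arm, that climbs at 30 degrees from horizontal towards the stand's +x, to a white lamp head 44 mm across. Narrow posts below the rod at x -60 and 88 mm. Origin on the desk under the arm; x the horizontal direction in which the arm climbs, z up
- rod_at_clip (a point): point on the arm's axis under the middle of the seated clip, at x 30, z 115 mm from the stand's origin; axes as the stand's. The rod's top line lies 10 mm from the axis, square to the slope. The rod runs 115 mm down-slope from here and 125 mm up-slope to the lamp head
- fork (a point): dark fixed forked stop just up-slope of the clip; the clip's back rests against it when pushed. Two prongs, one on each side of the rod, 8.5 to 18.5 mm up-slope of rod_at_clip, 22 mm apart inside, tops 30 mm from the rod's axis: the wedge's blade passes between them. Point: on the rod's axis amid the prongs, 13.5 mm up-slope of rod_at_clip; axes as the stand's
- clip_bridge (a point): the spring clip: slippery dark steel saddle, 16 mm long along the arm, 36 wide, 32 deep, 28 g, snapped over the arm from above. Point: middle of its bridge, 18.5 mm from the rod's axis when seated; x along the arm up-slope, z square to the arm, outward. Below the bridge is a passage 18 mm wide between two small feet that rest on the rod, only 3.5 mm high above the rod's top line
- clip_jaws (a point): midway between the clip's two spring jaws, which reach down the rod's sides and hook 8 mm below its axis; axes as clip_bridge. Lifting the clip some 8 mm square to the arm springs them past the rod's widest part (about 8 N; about the same push on the wedge plus rubbing). With the wedge fully home they close in under its blade, and the clip rides on the wedge like a saddle when that is lifted
- wedge_grip (a point): loose grey nylon pry wedge, 124 mm long, 50 g, slippery flat underside on the desk. Point: centre of its handle block, 50 mm long, 18 wide, 46 high (point 23 mm above the underside); x towards the blade tip, z up from the underside. The handle's front face, the shoulder, is 25 mm ahead of this point. Fully home, the clip sits on the thick part and the shoulder touches or nearly touches it
- wedge_tip (a point): middle of the wedge's thin tip, 1 mm above the underside, 99 mm ahead of wedge_grip; axes as wedge_grip. The tip is 2 mm thick and 8 mm wide; the blade thickens evenly over 50 mm to 16 mm thick, 12 mm wide, then stays so for 24 mm up to the shoulder. Its underside is flat all along
- tray: fixed open aluminium tray on the desk, 220 mm (x) x 160 mm (y) x 25 mm high, walls and floor about 4 mm; origin at the centre of its underside
- eyepiece: loose black eyepiece standing upright, 42 mm across, 56 mm high; origin at the centre of its underside; leave it alone
- jar: loose glass specimen jar, 52 mm across, 60 mm high; origin at the centre of its underside; leave it alone
- dish: loose flat glass dish, 64 mm across, 16 mm high; origin at the centre of its underside; leave it alone

How it is judged:
By the outcome, as a careful person would: the job done as asked, in the order asked, and still so for the second after the job is handed in, with the robot touching nothing.
It also fails if it takes over 64 s, if anything falls off the work surface, if the arm or the gripper's body presses on something with over 40 N, if the wrist force passes 120 N, or if a joint passes its speed limit or range.

ROBOT

A 6-joint arm with a two-finger parallel gripper is mounted at the origin on the work surface. World frame = base frame: x ahead of the robot, y to its left, z up, the work surface at z = 0. Lengths are in m, angles in rad, forces in N, time in s.
With the tool pointing down it reaches from about 0.35 to 0.875 m from the base axis. Payload 4.2 kg.
Tool frame: the origin (TCP) lies at the very end of the fingers, on their centre line; the grasp point (between the pads) lies 19 mm behind it; z points along the fingers, y is the line along which they close (so a half turn about z gives the same grasp; the last joint's range is limited). The gripper opens to 87 mm and grips with 3 to 60 N. Pads are 19 mm wide; open, the fingers measure 117 mm over their backs; the gripper's body (75 mm by 190 mm) begins 51 mm behind the grasp point.
Start: joints at [1.505, 0.385, 0.008, 0, -1.194, -0.259], TCP at [0.199, 0.592, 0.223] pointing down, gripper open.
Joint ranges: [-3.14, 3.14], [-1.21, 2.06], [-1.07, 1.41], [-3.16, 2.05], [-2.99, -0.16], [-3.1, 3.1]. Speed limits (rad/s): [2.79, 2.79, 3.14, 3.14, 3.14, 3.14].

INTERFACE

Orientations are given as a 3x3 rotation matrix whose columns are the frame's x, y, z axes.
In Python, from rig import ctrl gives the robot as it stands. The module is installed in compiled form; this text tells all that it offers.
- The arm moves only by the shell command python3 -m jog 'ROWS' [FORCE]. ROWS is JSON, a list of rows, each a list of 3 entries, a list of its own where there are three numbers: the shift along the world's x, y, z in m, then the turn about the world's z in units of 8 degrees (1.0 is 8 degrees), then the closure in counts, from 0 (fully open) to 255 (shut). A call has 1 to 20 rows; each row is the pose to reach, as a shift and turn from the pose commanded when the call began; what a row does not reach only later rows make up. A row lasts 1/10 s, in which the tool goes at most 50 mm and 8.59 degrees, less where a joint would pass 70% of its speed; a pose out of reach is approached as far as the arm can. A call with a gripper value outside its range is refused whole. The fingers move at their own pace and stop on an object; FORCE is the grip in N (left out, the last holds). Time passes only in rows, so rows that repeat a pose let the fingers close. It gives the time, the measured TCP pose, the force, the opening and the grip force at its end, in the units of the state.
- ctrl.sense(): the state, without advancing time (a new reading comes with each control period).
- ctrl.capture(name): name is "scene" or "top" or "wrist"; returns the picture (400x640x3 uint8, blue, green, red); there is no depth.
- ctrl.calibration(name): a dict with "camera_matrix" (3x3 intrinsics, pixels), "world_to_cam" (4x4, takes a point from world to camera coordinates); the wrist camera has in their place "mount" (4x4, takes a point from camera to tool coordinates, whose origin is the TCP and whose axes are the flange's). Camera axes: x right, y down, z forward; pixel columns grow to the right and rows downward; lengths in m; the calibration is good to about 2 mm. A picture is of the moment at which its call begins: read the wrist's pose just before it. calibration takes no time and is no camera call.
- ctrl.finish_job(): hands the job in; it is judged then, once.
The state is a dict: "clock": time; "qpos": joint angles; "joint_vel": joint speeds; "joint_torque": joint torques, N m; "tool_pos": TCP position; "eef_rot": TCP orientation; "force": force on the tool from outside, world axes, zero at the start; "torque": the same for the moment, N m; "finger_gap": finger opening in m; "gripper_force": force on a finger pad.
Only numpy, scipy, OpenCV 4.12 (cv2) and the standard library are available. Lean on these libraries where they do the work, as an engineer would, in place of code of your own. Each camera call takes 0.05 s, during which the arm holds its last target. There are 200 camera calls.

## Working session

There is one attempt and no reset: what is moved stays moved. The work goes in short steps, Python scripts to look and compute and a shell command to move; the robot and the scene stay as the last step left them, time stands still between calls to the robot, and variables do not carry over. Pictures are saved under pics/ and viewed, at most 10 in all, crops included, and the job is handed in when it is done.

```bash
mkdir -p pics; python3 - <<'E'
from rig import ctrl
import cv2,numpy as np
np.set_printoptions(precision=4,suppress=True)
s=ctrl.sense();print(s['clock'],s['tool_pos'],s['eef_rot'],s['force'],s['finger_gap'])
for n in("scene","top"):
    c=ctrl.calibration(n);print(n,c["camera_matrix"],c["world_to_cam"])
    cv2.imwrite(f"pics/{n}0.png",ctrl.capture(n))
print(ctrl.calibration("wrist"))
cv2.imwrite("pics/wrist0.png",ctrl.capture("wrist"))
E
```

```text
0.0 [0.1992 0.5918 0.2215] [[ 0.9476 -0.3193 -0.0006]
 [-0.3193 -0.9476 -0.0021]
 [ 0.0001  0.0022 -1.    ]] [-0.0754 -0.2346 -0.2168] 0.08720773487593665
scene [[392.1981   0.     318.0896]
 [  0.     392.1981 194.1833]
 [  0.       0.       1.    ]] [[ 0.4901  0.8716  0.0117 -0.2623]
 [ 0.7231 -0.399  -0.5638 -0.3438]
 [-0.4868  0.2848 -0.8258  1.3791]
 [ 0.      0.      0.      1.    ]]
top [[378.5941   0.     319.3822]
 [  0.     378.5941 198.5046]
 [  0.       0.       1.    ]] [[ 0.0222 -0.9997  0.012  -0.0207]
 [-0.9892 -0.0237 -0.1449  0.5515]
 [ 0.1451 -0.0086 -0.9894  0.8572]
 [ 0.      0.      0.      1.    ]]
{'camera_matrix': array([[318.6756,   0.    , 320.0418],
       [  0.    , 318.6756, 201.5295],
       [  0.    ,   0.    ,   1.    ]]), 'mount': array([[-0.0007, -0.9623, -0.272 ,  0.0737],
       [ 1.    , -0.0006, -0.0005, -0.0005],
       [ 0.0003, -0.272 ,  0.9623, -0.1618],
       [ 0.    ,  0.    ,  0.    ,  1.    ]])}
```

View pics/scene0.png

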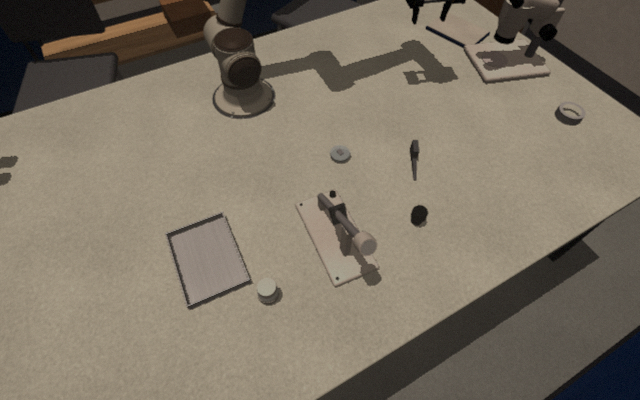

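View pics/top0.png

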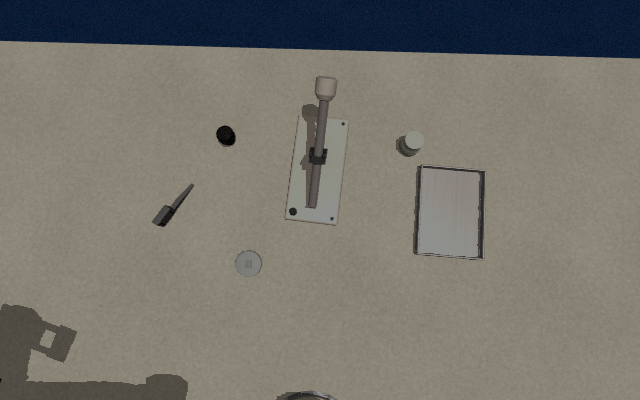

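Scene view: clip at about (337,208), tray around (208,258), wedge at (415,158). Top view: plate corners (298,116), (349,121), (336,224), (286,219). The arm climbs from (312,207) to the head at (326,88), with the clip at (318,156). The wedge handle is at (163,215) with its tip at (193,185), and the tray is at (450,212).

```bash
cat > h.py <<'E'
import numpy as np,cv2
from rig import ctrl
np.set_printoptions(precision=4,suppress=True)
def cam(n,s=None):
    c=ctrl.calibration(n);K=c["camera_matrix"]
    if n=="wrist":
        T=np.eye(4);T[:3,:3]=s["eef_rot"];T[:3,3]=s["tool_pos"];return K,np.linalg.inv(T@c["mount"])
    return K,c["world_to_cam"]
def ray(C,p):
    K,W=C;d=W[:3,:3].T@np.linalg.inv(K)@np.array([p[0],p[1],1.]);return -W[:3,:3].T@W[:3,3],d/np.linalg.norm(d)
def onz(C,p,z):
    o,d=ray(C,p);return o+d*(z-o[2])/d[2]
def proj(C,P):
    K,W=C;q=K@(W[:3,:3]@np.asarray(P)+W[:3,3]);return q[:2]/q[2]
def tri(rs):
    A=np.zeros((3,3));b=np.zeros(3)
    for o,d in rs:
        M=np.eye(3)-np.outer(d,d);A+=M;b+=M@o
    return np.linalg.solve(A,b)
E
python3 - <<'E'
from h import *
T=cam("top")
c=[onz(T,p,.016) for p in [(298,116),(349,121),(336,224),(286,219)]]
print(np.array(c)); print([np.linalg.norm(c[i]-c[(i+1)%4]) for i in range(4)])
x=((c[0]+c[1])-(c[2]+c[3]));x/=np.linalg.norm(x)
m=sum(c)/4; o=m-.03*x;o[2]=0;print("stand o",o,"yaw",np.degrees(np.arctan2(x[1],x[0])))
cl=o+.03*x+[0,0,.115];print("rod_at_clip",cl,proj(T,cl))
im=cv2.imread("pics/top0.png");g=cv2.cvtColor(im,cv2.COLOR_BGR2GRAY)
r=g[175:235,145:205];_,mk=cv2.threshold(r,0,255,cv2.THRESH_BINARY_INV+cv2.THRESH_OTSU)
k=max(cv2.findContours(mk,0,2)[0],key=cv2.contourArea)[:,0]+[145,175]
print("wedge minrect",cv2.minAreaRect(k))
tip=onz(T,(193,185),.001);print("tip",tip)
hd=onz(T,(163,215),.03);print("handle",hd,np.linalg.norm(tip-hd))
for n,p,z in(("tray",(450,212),.015),("jar",(413,138),.06),("eyep",(226,133),.05),("dish",(249,263),.016)):print(n,onz(T,p,z))
E
```

```text
[[ 0.7636  0.0502  0.016 ]
 [ 0.7539 -0.0783  0.016 ]
 [ 0.4942 -0.0497  0.016 ]
 [ 0.5035  0.0712  0.016 ]]
[np.float64(0.12880688069509286), np.float64(0.2613543510522073), np.float64(0.12127198022432714), np.float64(0.2610462424461847)]
stand o [0.5989 0.0012 0.    ] yaw -5.454276751496615
rod_at_clip [ 0.6288 -0.0016  0.115 ] [317.6747 158.979 ]
wedge minrect ((173.04002380371094, 203.77999877929688), (13.800000190734863, 54.400001525878906), 36.86989974975586)
tip [0.5839 0.3056 0.001 ]
handle [0.5049 0.3617 0.03  ] 0.10115922242420972
tray [ 0.5299 -0.327   0.015 ]
jar [ 0.6998 -0.2274  0.06  ]
eyep [0.7038 0.2195 0.05  ]
dish [0.3969 0.1552 0.016 ]
```

```bash
python3 -m jog '[[[0.306,-0.230,-0.02],-2.0,0],[[0.306,-0.230,-0.02],-2.0,0],[[0.306,-0.230,-0.02],-2.0,0],[[0.306,-0.230,-0.02],-2.0,0],[[0.306,-0.230,-0.02],-2.0,0],[[0.306,-0.230,-0.02],-2.0,0],[[0.306,-0.230,-0.02],-2.0,0],[[0.306,-0.230,-0.02],-2.0,0],[[0.306,-0.230,-0.02],-2.0,0],[[0.306,-0.230,-0.02],-2.0,0],[[0.306,-0.230,-0.02],-2.0,0]]'
python3 - <<'E'
from h import *
import json
s=ctrl.sense();im=ctrl.capture("wrist");cv2.imwrite("pics/w1.png",im)
print(s['clock'],s['tool_pos'],s['eef_rot'][:,0],s['force'])
C=cam("wrist",s);print([proj(C,p) for p in([.5839,.3056,.001],[.505,.3617,.046])])
E
```

```text
clock: 1.25
tool_pos: [0.5048, 0.3628, 0.2024]
eef_rot: [[0.824, -0.567, -0.0], [-0.567, -0.824, -0.0], [-0.0, 0.0, -1.0]]
force: [-0.1, 0.5, -0.3]
finger_gap: 0.0875
gripper_force: 0.0
1.25 [0.5048 0.3628 0.2024] [ 0.8235 -0.5673 -0.0002] [-0.1289  0.4579 -0.3276]
[array([322.3743,  88.2168]), array([321.165 , 185.3612])]
```

View pics/w1.png

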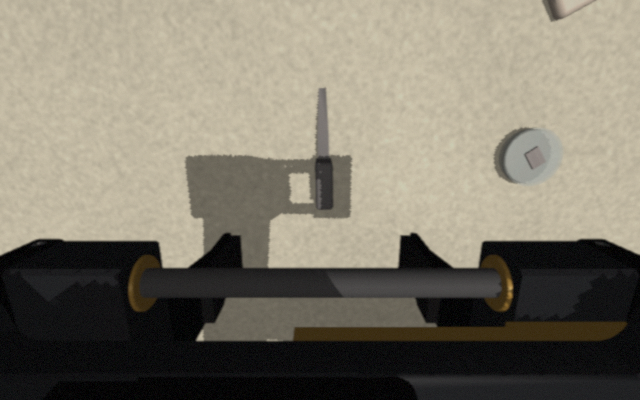

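Wrist view: the wedge tip is at (322,88), the shoulder at about (324,157) and the handle's back edge at about (324.5,209). The dish is at (527,156). The handle sits slightly right of the tool's centre line.

```bash
python3 - <<'E'
from h import *
s=ctrl.sense();C=cam("wrist",s);R=s['eef_rot'];t=s['tool_pos']
im=cv2.imread("pics/w1.png");g=cv2.cvtColor(im,cv2.COLOR_BGR2GRAY)
for r in (95,120,145,165,175,185,195,203,207,210,212):print(r,g[r,308:342])
for n,p,z in(("tip",(322.3,88.5),.001),("back",(324.5,209.5),.046),("backmid",(325,185),.046)):
    P=onz(C,p,z);print(n,P,R.T@(P-t))
E
```

```text
95 [182 179 179 180 180 178 177 176 171 156 130 121 119 114 112 109 105 117
 151 179 186 189 192 190 190 189 188 187 186 185 185 185 182 180]
120 [183 184 185 187 187 184 180 170 144 120 116 118 119 118 120 116 119 118
 122 142 164 178 182 182 182 184 187 181 181 179 177 180 183 188]
145 [183 187 188 191 192 189 181 157 122 111 115 115 116 114 115 118 116 115
 118 122 142 169 183 186 185 186 188 190 189 189 186 189 187 185]
165 [104 103 104 105 100  97  86  64  50  51  55  54  55  53  50  52  53  57
  48  51  52  52  48  51  72  94 103 104 105 105 104 102 103 102]
175 [176 146 116 106 103 100  92  70  55  53  52  55  55  54  54  55  54  53
  55  55  54  55  52  52  69  94 105 108 110 109 107 107 107 104]
185 [180 152 116 105 104 104 100  87  75  84  98  98  93  76  56  52  57  54
  52  52  52  54  49  52  64  86  99 102 105 104 106 108 107 108]
195 [186 169 138 114 106 105 103  88  73  81  94  91  81  60  54  55  52  53
  53  52  52  51  50  51  64  87 105 105 103 103 103 104 105 104]
203 [143 133 127 127 123 114 105  90  76  81  89  93  82  60  50  52  50  49
  50  54  53  51  50  49  57  82  99 102 104 102 104 106 106 108]
207 [107 105 105 103 103 104 104  96  80  80  91  92  81  61  52  50  50  50
  50  47  51  48  48  52  74  90 101 101 102 103 105 104 104 103]
210 [106 104 105 102 101 102  98  99 101 102 102  98  98  97  96  96  94  94
  94  95  98  97  99 103 102 104 105 108 105 105 104 103 104 103]
212 [112 111 110 106 103 102 101 101 104 105 108 108 107 105 106 104 103 100
 103 102 103 102 104 102 104 105 107 105 104 104 105 105 106 107]
tip [0.5836 0.3062 0.001 ] [0.0974 0.0021 0.2016]
back [0.4815 0.3738 0.046 ] [-0.025   0.0042  0.1566]
backmid [0.5029 0.3586 0.046 ] [0.0012 0.0047 0.1566]
```

```bash
python3 -m jog '[[[0.0045,-0.0076,-0.05],0.12,0],[[0.0045,-0.0076,-0.10],0.12,0],[[0.0045,-0.0076,-0.15],0.12,0],[[0.0045,-0.0076,-0.18],0.12,0],[[0.0045,-0.0076,-0.193],0.12,0],[[0.0045,-0.0076,-0.193],0.12,0],[[0.0045,-0.0076,-0.193],0.12,255],[[0.0045,-0.0076,-0.193],0.12,255],[[0.0045,-0.0076,-0.193],0.12,255],[[0.0045,-0.0076,-0.193],0.12,255],[[0.0045,-0.0076,-0.193],0.12,255],[[0.0045,-0.0076,-0.193],0.12,255],[[0.0045,-0.0076,-0.193],0.12,255],[[0.0045,-0.0076,-0.193],0.12,255]]' 20
```

```text
clock: 2.7
tool_pos: [0.5099, 0.3547, 0.0095]
eef_rot: [[0.832, -0.554, -0.0], [-0.554, -0.832, -0.0], [0.0, 0.0, -1.0]]
force: [0.0, -0.7, -0.1]
finger_gap: 0.0306
gripper_force: 0.0
```

```bash
python3 -m jog '[[[0,0,0],0,255],[[0,0,0],0,255],[[0,0,0],0,255],[[0,0,0],0,255],[[0,0,0.04],0,255],[[0,0,0.08],0,255],[[0,0,0.13],0,255],[[0,0,0.18],0,255],[[0.011,-0.05,0.22],1,255],[[0.011,-0.10,0.22],2,255],[[0.011,-0.15,0.22],3,255],[[0.011,-0.20,0.22],3.53,255],[[0.011,-0.25,0.22],3.53,255],[[0.011,-0.30,0.22],3.53,255],[[0.011,-0.33,0.22],3.53,255],[[0.011,-0.346,0.22],3.53,255],[[0.011,-0.346,0.22],3.53,255],[[0.011,-0.346,0.22],3.53,255],[[0.011,-0.346,0.22],3.53,255]]' 20
python3 - <<'E'
from h import *
s=ctrl.sense();im=ctrl.capture("wrist");cv2.imwrite("pics/w2.png",im);cv2.imwrite("pics/s2.png",ctrl.capture("scene"));cv2.imwrite("pics/t2.png",ctrl.capture("top"))
C=cam("wrist",s);P=np.array([.6288,-.0016,.115]);x=np.array([.9955,-.095,0]);z=np.array([0,0,1])
a=.866*x+.5*z;n=-.5*x+.866*z
print(s['tool_pos'],[proj(C,P+u*a+.01*n) for u in(-.115,0,.125)])
E
```

```text
clock: 4.6
tool_pos: [0.521, 0.0096, 0.2295]
eef_rot: [[0.996, -0.093, -0.0], [-0.093, -0.996, 0.0], [-0.0, -0.0, -1.0]]
force: [0.0, -0.6, -1.0]
finger_gap: 0.0178
gripper_force: 20.0
[0.521  0.0096 0.2295] [array([321.6701, 181.3674]), array([322.2947,  72.2423]), array([ 323.7041, -173.9861])]
```

View pics/w2.png

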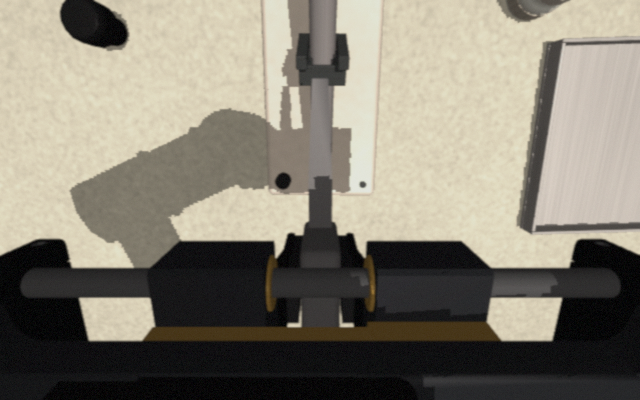

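Wrist view: the rod runs up the middle (x about 308–336 at the top), the clip and fork are at (298–348, 35–82), and the plate edges are at x about 265 and 380. The blade lies over the rod, so I'll enlarge a crop to separate them.

```bash
python3 - <<'E'
from h import *
im=cv2.imread("pics/w2.png");a=cv2.resize(im[0:240,250:400],None,fx=2.5,fy=2.5,interpolation=cv2.INTER_CUBIC)
b=cv2.imread("pics/s2.png")[150:300,260:420];b=cv2.resize(b,None,fx=2.5,fy=4,interpolation=cv2.INTER_CUBIC)
b=cv2.resize(cv2.imread("pics/s2.png")[130:300,270:410],None,fx=3,fy=3,interpolation=cv2.INTER_CUBIC)
o=np.zeros((600,800,3),np.uint8);o[:a.shape[0],:a.shape[1]]=a;o[:b.shape[0],380:380+b.shape[1]]=b[:,:420]
cv2.imwrite("pics/c2.png",cv2.convertScaleAbs(o,alpha=1.5,beta=10))
s=ctrl.sense();C=cam("wrist",s);R=s['eef_rot'];t=s['tool_pos']
print("tip pred",proj(C,t+R@[.091,0,.0085]),proj(C,t+R@[.017,0,-.007]))
g=cv2.cvtColor(im,cv2.COLOR_BGR2GRAY)
for r in (10,20,45,60,75,100,130):print(r,g[r,290:356])
E
```

```text
tip pred [321.3522  75.8249] [321.3965 226.0252]
10 [132 130 132 129 131 127 131 129 128 128 129 129 128 130 131 129 130 127
 114  92  83  89  96 103 111 115 118 122 123 127 127 128 130 134 134 135
 137 136 133 132 130 128 123 118 108 113 149 196 217 220 221 220 222 221
 223 222 221 223 220 222 222 221 222 222 222 223]
20 [144 127 126 129 129 128 128 128 126 129 128 126 128 126 129 127 127 127
 116  99  85  90  96 106 111 117 118 122 125 126 128 130 132 132 135 134
 137 137 132 132 130 127 126 115 105 121 171 213 221 221 222 221 222 221
 221 223 222 222 221 222 221 221 222 221 221 222]
45 [217 187 146 129 129 128 115  89  60  50  47  47  46  50  47  46  42  44
  36  48  67  84  97 102 110 117 120 122 124 128 128 133 133 133 134 137
 138 136 134 132 129 126 119 109  95  71  41  36  40  48  44  44  46  45
  46  46  68 120 182 215 220 221 220 220 221 221]
60 [125 126 125 128 123 101  72  63  59  61  59  58  59  62  63  56  48  44
  44  43  50  56  72  93 108 115 120 123 125 128 130 131 134 133 135 137
 137 134 132 127 105  72  49  38  32  31  31  32  42  55  61  62  62  61
  62  62  61 
[... 154 characters left out ...]
 62  62  62  63  61  63  63  63
  62  62  64  61  63  63  64  64  65  62  64  64  62  64  61  63  65  63
  74 117 177 211 219 219 219 219 219 221 220 221]
100 [182 213 220 221 221 220 220 220 213 185 141 127 126 124 125 124 127 127
 125 122 116 121 130 134 134 134 135 132 131 131 126 126 124 123 120 115
 114 114 116 121 119 112 122 172 213 219 220 221 220 221 221 221 222 222
 221 221 222 222 221 220 220 221 221 219 221 221]
130 [124 126 127 127 128 128 129 129 129 126 128 128 127 128 125 125 124 124
 123 128 131 130 131 132 132 131 133 134 134 132 132 134 133 131 128 130
 125 125 122 119 114 107 113 120 121 122 123 123 124 124 125 125 125 125
 124 123 126 126 123 127 141 186 220 225 225 225]
```

View pics/c2.png

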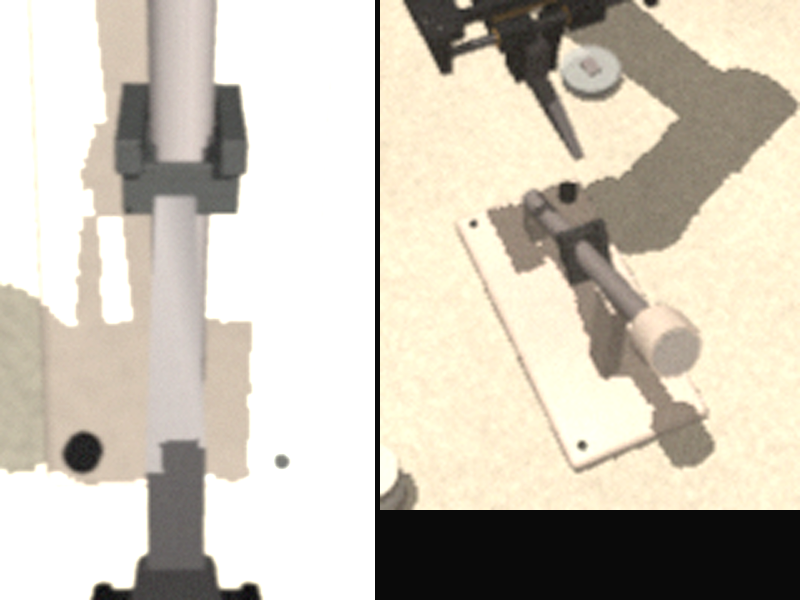

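The crop shows the blade centred over the rod at full-picture x about 321, with its tip at about (320.6,78). The clip and fork are centred at x about 322. I'll fit the plate's edges for the yaw and work out the rod's lateral offset.

```bash
python3 - <<'E'
from h import *
s=ctrl.sense();C=cam("wrist",s);R=s['eef_rot'];t=s['tool_pos']
im=cv2.imread("pics/w2.png");lab=cv2.cvtColor(cv2.GaussianBlur(im,(3,3),0),cv2.COLOR_BGR2LAB).astype(float)
b=lab[:,:,2]; g=lab[:,:,0]
for nm,c0,c1,rows,sg in(("R",362,394,range(5,180,5),1),("L",256,276,range(5,90,5),-1)):
    pts=[]
    for r in rows:
        d=np.diff(b[r,c0:c1])*sg
        d=np.convolve(d,[1,1,1],'same');k=d.argmax();pts.append(onz(C,(c0+k+.5,r),.016)@np.eye(3))
    L=np.array([R.T@(p-t) for p in pts]);f=np.polyfit(L[:,0],L[:,1],1)
    for _ in range(3):
        e=L[:,1]-np.polyval(f,L[:,0]);m=abs(e)<1.5*np.median(abs(e))+1e-4;f=np.polyfit(L[m,0],L[m,1],1)
    print(nm,"slope deg",np.degrees(f[0]),"y at x=0",f[1],"y at x=.108",np.polyval(f,.108),"rms",e[m].std(),m.sum())
for p,z in(((321.95,75),.125),((322.05,15),.165),((322.05,15),.150)):
    P=onz(C,p,z);print(P,R.T@(P-t))
T=cam("top");S=cam("scene")
# predictions of fork/clip for check
print(np.degrees(np.arctan2(R[1,0],R[0,0])))
E
```

```text
R slope deg 0.08331010293817871 y at x=0 0.059892291292205496 y at x=.108 0.060049327136621734 rms 0.0003691220893955007 26
L slope deg 0.8972256227482456 y at x=0 -0.06601213897466848 y at x=.108 -0.06432090851964543 rms 0.00024187004876016595 14
[ 0.6217 -0.0005  0.125 ] [0.1013 0.0008 0.1045]
[ 0.653  -0.0032  0.165 ] [0.1326 0.0006 0.0645]
[ 0.6569 -0.0036  0.15  ] [0.1365 0.0007 0.0795]
-5.315943719496666
```

```bash
python3 -m jog '[[[-0.015,0.0004,-0.03],0,255],[[-0.015,0.0004,-0.07],0,255],[[-0.015,0.0004,-0.10],0,255],[[-0.015,0.0004,-0.106],0,255],[[-0.015,0.0004,-0.106],0,255],[[-0.015,0.0004,-0.106],0,255]]' 5
for i in 1 2 3; do python3 -m jog '[[[0,0,-0.002],0,255],[[0,0,-0.004],0,255],[[0,0,-0.004],0,255]]' 5 | egrep 'pos|force'; done
```

```text
clock: 5.35
tool_pos: [0.5074, 0.0097, 0.1251]
eef_rot: [[0.996, -0.093, 0.003], [-0.093, -0.996, 0.0], [0.003, -0.001, -1.0]]
force: [0.0, 0.0, 0.4]
finger_gap: 0.0181
gripper_force: 5.0
tool_pos: [0.5061, 0.0092, 0.12]
force: [-0.4, -0.0, -0.3]
gripper_force: 5.0
tool_pos: [0.5057, 0.009, 0.1153]
force: [0.2, 0.9, 0.0]
gripper_force: 5.0
tool_pos: [0.5057, 0.0091, 0.1112]
force: [0.0, 0.3, 0.4]
gripper_force: 5.0
```

```bash
python3 -m jog '[[[0,0,-0.003],0,255],[[0,0,-0.006],0,255],[[0,0,-0.009],0,255],[[0,0,-0.012],0,255],[[0,0,-0.015],0,255],[[0,0,-0.015],0,255]]' 5 | egrep 'pos|force'
cat > look.py <<'E'
from h import *
import sys
n=sys.argv[1];s=ctrl.sense();w=ctrl.capture("wrist");v=ctrl.capture("scene")
a=cv2.resize(w[0:240,250:400],None,fx=2.5,fy=2.5,interpolation=cv2.INTER_CUBIC)
b=cv2.resize(v[130:270,290:390],None,fx=4.2,fy=4.2,interpolation=cv2.INTER_CUBIC)
o=np.zeros((600,800,3),np.uint8);o[:600,:375]=a;o[:588,380:800]=b
cv2.imwrite(f"pics/{n}.png",cv2.convertScaleAbs(o,alpha=1.5,beta=10));cv2.imwrite(f"pics/{n}w.png",w);cv2.imwrite(f"pics/{n}s.png",v)
print(s['clock'],s['tool_pos'],s['force'],s['torque'])
E
python3 look.py c3
```

```text
tool_pos: [0.5057, 0.0091, 0.0961]
force: [0.4, 0.9, -0.0]
gripper_force: 5.0
6.85 [0.5057 0.0091 0.0961] [ 0.4018  0.9177 -0.0462] [-0.0226  0.0178 -0.0195]
```

View pics/c3.png

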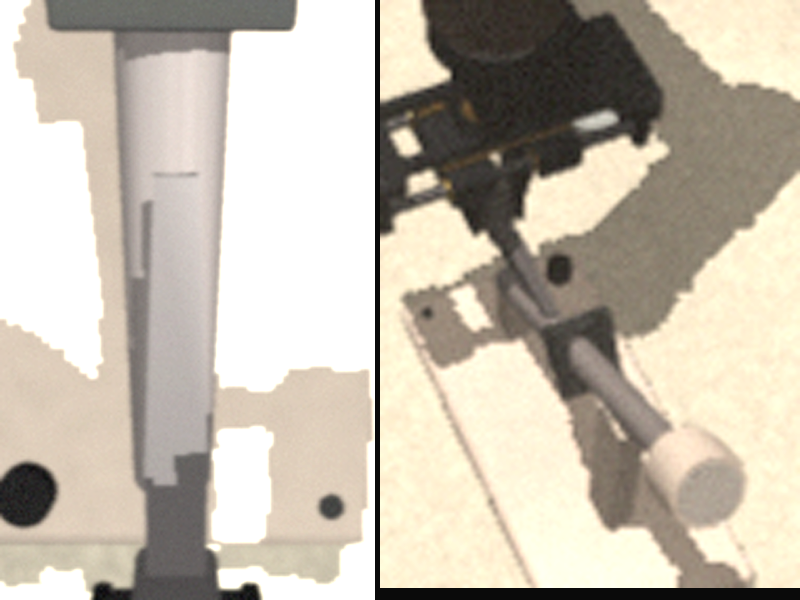

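Crop: the blade's tip edge is at crop (175,174), which is full (320,69.6). It lies on the rod and well centred. The clip's near edge is at crop row 30.

```bash
cat > th.py <<'E'
from h import *
import sys
def th(row,d=19.,gx=91.,gv=28.,vt=2.):
    s=ctrl.sense();C=cam("wrist",s);R=s['eef_rot'];t=s['tool_pos']
    for a in range(-4,45,2):
        r=np.radians(a);u,v=gx,-gv+vt
        x=u*np.cos(r)-v*np.sin(r);z=u*np.sin(r)+v*np.cos(r)
        P=t+R@(np.array([x,0,-19-z])/1e3);p=proj(C,P)
        if abs(p[1]-row)<12:print(a,p,P)
th(float(sys.argv[1]))
E
python3 th.py 69.6
```

```text
-4 [321.3171  81.0435] [0.5947 0.0008 0.0832]
-2 [321.3386  78.2142] [0.5957 0.0007 0.0863]
0 [321.3611  75.4959] [0.5967 0.0006 0.0895]
2 [321.3847  72.899 ] [0.5975 0.0005 0.0927]
4 [321.4095  70.4348] [0.5983 0.0004 0.0959]
6 [321.4354  68.1156] [0.5989 0.0004 0.0991]
8 [321.4625  65.9545] [0.5994 0.0003 0.1024]
10 [321.4909  63.9661] [0.5998 0.0003 0.1057]
12 [321.5206  62.1659] [0.6001 0.0003 0.109 ]
14 [321.5517  60.5704] [0.6002 0.0002 0.1123]
16 [321.5841  59.1978] [0.6003 0.0002 0.1156]
18 [321.618   58.0673] [0.6002 0.0002 0.1189]
30 [321.8531  57.6227] [0.5975 0.0005 0.1385]
32 [321.8978  58.8436] [0.5966 0.0006 0.1416]
34 [321.9442  60.5107] [0.5957 0.0007 0.1448]
36 [321.9921  62.6552] [0.5946 0.0008 0.1479]
38 [322.0416  65.3093] [0.5934 0.0009 0.151 ]
40 [322.0926  68.5055] [0.5921 0.001  0.1541]
42 [322.1451  72.2769] [0.5907 0.0011 0.157 ]
44 [322.199   76.6562] [0.5892 0.0013 0.16  ]
```

```bash
python3 - <<'E'
from h import *
s=ctrl.sense();C=cam("wrist",s);S=cam("scene");R=s['eef_rot'];t=s['tool_pos']
P=tri([ray(C,(320,69.6)),ray(S,(331.2,205))]);print("tip",P,R.T@(P-t),proj(C,P),proj(S,P))
x=np.array([.9955,-.095,0]);c=np.array([.6288,-.0016,.115])
print("stand x rel clip",(P-c)@x,"rod top z",.115+((P-c)@x)*.57735+.01155)
for a in (0,5,10,15):
    r=np.radians(a)
    for u,v in((17,18),(17,-12)):
        Q=t+R@(np.array([u*np.cos(r)-v*np.sin(r),0,-19-(u*np.sin(r)+v*np.cos(r))])/1e3);print(a,u,v,proj(C,Q))
im=cv2.imread("pics/c3w.png");g=cv2.cvtColor(im,cv2.COLOR_BGR2GRAY);print(g[195:262:1,321])
for n,p in(("clip near top edge",(0,0,0)),):
    for ss,nn in((-8,23.5),(-8,13.5),(-8,-8)):
        Q=c+ss/1e3*(.866*x+[0,0,.5])+nn/1e3*(-.5*x+[0,0,.866]);print(ss,nn,Q,proj(C,Q),proj(S,Q))
E
```

```text
tip [0.5976 0.0015 0.1067] [ 0.0918 -0.001  -0.0102] [319.3055  69.2608] [331.0679 205.0022]
stand x rel clip -0.03135883125497132 rod top z 0.10844497877494232
0 17 18 [321.6473 250.4207]
0 17 -12 [321.3951 226.023 ]
5 17 18 [321.6592 255.3848]
5 17 -12 [321.4066 225.2481]
10 17 18 [321.6696 260.5127]
10 17 -12 [321.4189 224.7658]
15 17 18 [321.6782 265.7474]
15 17 -12 [321.4318 224.5895]
[61 59 59 59 60 60 58 57 58 59 58 55 58 59 57 59 60 55 58 59 60 59 57 61
 57 59 59 59 59 59 57 60 58 59 58 50 48 45 46 48 44 48 45 44 49 48 45 48
 48 47 47 46 47 46 49 45 44 49 47 45 46 46 45 47 46 47 46]
-8 23.5 [0.6102 0.0002 0.1314] [319.346  22.256] [333.5783 203.5848]
-8 13.5 [ 0.6152 -0.0003  0.1227] [319.3993  13.703 ] [334.277  207.0172]
-8 -8 [ 0.6259 -0.0013  0.1041] [319.4953  -1.7093] [335.757 214.289]
```

```bash
python3 -m jog '[[[0,0.0002,-0.003],0,255],[[0,0.0004,-0.006],0,255],[[0,0.0005,-0.009],0,255],[[0,0.0005,-0.012],0,255],[[0,0.0005,-0.015],0,255],[[0,0.0005,-0.018],0,255],[[0,0.0005,-0.021],0,255],[[0,0.0005,-0.024],0,255],[[0,0.0005,-0.027],0,255],[[0,0.0005,-0.029],0,255],[[0,0.0005,-0.029],0,255]]' 5 | egrep 'pos|force'
python3 look.py c4;python3 th.py 60
```

```text
tool_pos: [0.5057, 0.0096, 0.0672]
force: [-0.4, -0.2, -1.0]
gripper_force: 5.0
8.05 [0.5057 0.0096 0.0672] [-0.3571 -0.2353 -1.0273] [-0.0151  0.0137  0.005 ]
4 [321.4095  70.435 ] [0.598  0.0009 0.0668]
6 [321.4355  68.1158] [0.5987 0.0008 0.0701]
8 [321.4626  65.9548] [0.5992 0.0008 0.0734]
10 [321.491   63.9664] [0.5996 0.0007 0.0766]
12 [321.5207  62.1661] [0.5998 0.0007 0.0799]
14 [321.5518  60.5706] [0.6    0.0007 0.0832]
16 [321.5842  59.198 ] [0.6001 0.0007 0.0865]
18 [321.6181  58.0675] [0.6    0.0007 0.0898]
20 [321.6534  57.1997] [0.5998 0.0007 0.0931]
22 [321.6902  56.6167] [0.5996 0.0007 0.0964]
24 [321.7286  56.342 ] [0.5991 0.0008 0.0997]
26 [321.7686  56.4004] [0.5986 0.0008 0.103 ]
28 [321.8101  56.8181] [0.598  0.0009 0.1062]
30 [321.8532  57.623 ] [0.5973 0.0009 0.1094]
32 [321.8979  58.8439] [0.5964 0.001  0.1126]
34 [321.9443  60.511 ] [0.5954 0.0011 0.1158]
36 [321.9922  62.6556] [0.5944 0.0012 0.1189]
38 [322.0417  65.3096] [0.5932 0.0013 0.122 ]
40 [322.0927  68.5059] [0.5919 0.0014 0.125 ]
```

View pics/c4.png

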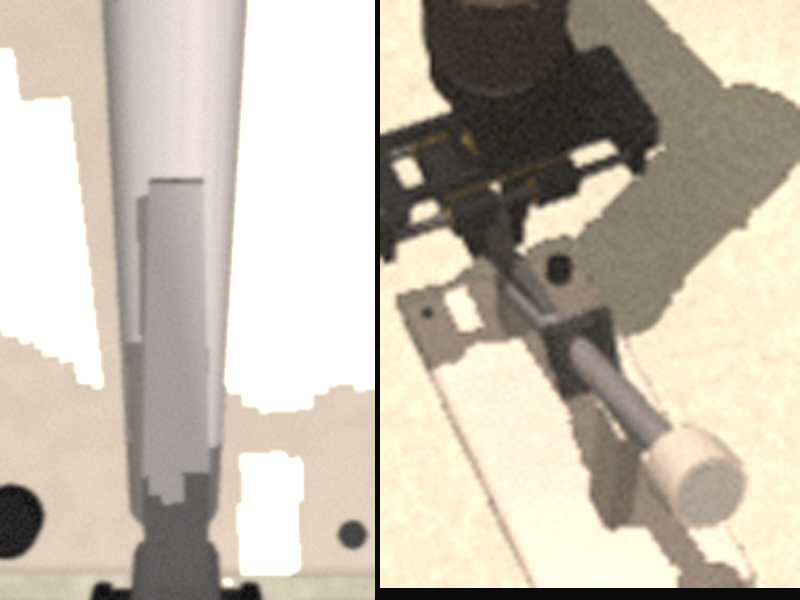

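Crop: the tip's front face is at crop (176,180), full (320.4,72), on the rod and centred. The tip width puts the pitch at about 27.5°, and the wedge has slid back about 4 mm in the grip. Next I'll advance up the slope and let it settle flat.

```bash
python3 -m jog '[[[0.004,-0.0004,0.0018],0,255],[[0.008,-0.0008,0.0036],0,255],[[0.012,-0.0012,0.0054],0,255],[[0.016,-0.0016,0.0072],0,255],[[0.020,-0.002,0.009],0,255],[[0.0233,-0.0022,0.0105],0,255],[[0.0233,-0.0022,0.0105],0,255],[[0.0233,-0.0022,0.0105],0,255]]' 8 | egrep 'pos|force'
for i in 1 2 3; do python3 -m jog '[[[0,0,-0.0007],0,255],[[0,0,-0.0007],0,255],[[0,0,-0.0007],0,255]]' 8 | egrep 'pos|^force'; done
python3 look.py c5
```

```text
tool_pos: [0.5275, 0.0068, 0.0784]
force: [-5.4, -1.3, 7.1]
gripper_force: 8.0
tool_pos: [0.5279, 0.0068, 0.078]
force: [-6.5, -0.2, 8.0]
tool_pos: [0.5283, 0.0067, 0.0776]
force: [-5.6, -0.4, 8.2]
tool_pos: [0.5287, 0.0067, 0.0771]
force: [-4.6, -1.1, 8.5]
9.85 [0.5287 0.0067 0.0771] [-4.6149 -1.0777  8.4933] [-0.449   1.4273 -0.0612]
```

View pics/c5.png

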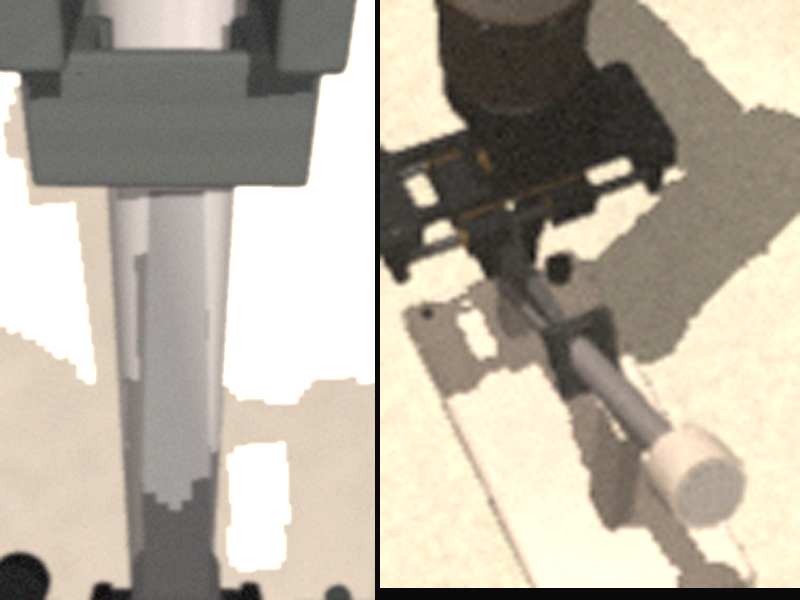

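```bash
python3 -m jog '[[[-0.0005,0.0005,0.001],0,255],[[-0.001,0.001,0.0018],0,255],[[-0.001,0.001,0.0018],0,255],[[-0.001,0.001,0.0018],0,255]]' 40 | egrep 'pos|force'
python3 -m jog '[[[-0.0004,0,0.0007],0,255],[[-0.0004,0,0.0007],0,255],[[-0.0004,0,0.0007],0,255]]' 40 | egrep 'pos|^force'
```

```text
tool_pos: [0.5285, 0.0086, 0.0776]
force: [0.1, 0.1, 0.7]
gripper_force: 40.0
tool_pos: [0.5279, 0.0084, 0.0784]
force: [0.5, 0.2, -0.3]
```

```bash
python3 -m jog '[[[0.0018,-0.0007,0.0008],0,255],[[0.0035,-0.0008,0.0018],0,255],[[0.0052,-0.001,0.0028],0,255],[[0.0069,-0.0012,0.0038],0,255],[[0.0086,-0.0013,0.0048],0,255],[[0.0086,-0.0013,0.0048],0,255],[[0.0086,-0.0013,0.0048],0,255]]' 40 | egrep 'pos|force'
python3 -m jog '[[[0.0026,-0.0002,0.0015],0,255],[[0.0052,-0.0005,0.003],0,255],[[0.0078,-0.0007,0.0045],0,255],[[0.0103,-0.001,0.006],0,255],[[0.0103,-0.001,0.006],0,255]]' 40 | egrep 'pos|^force'
python3 look.py c6
```

```text
tool_pos: [0.5364, 0.0071, 0.0832]
force: [-0.2, 0.0, 0.3]
gripper_force: 40.0
tool_pos: [0.5459, 0.0058, 0.0882]
force: [0.9, -1.2, -8.1]
11.85 [0.5459 0.0058 0.0882] [ 0.9067 -1.1932 -8.0734] [-0.0894  0.4368 -0.0622]
```

View pics/c6.png

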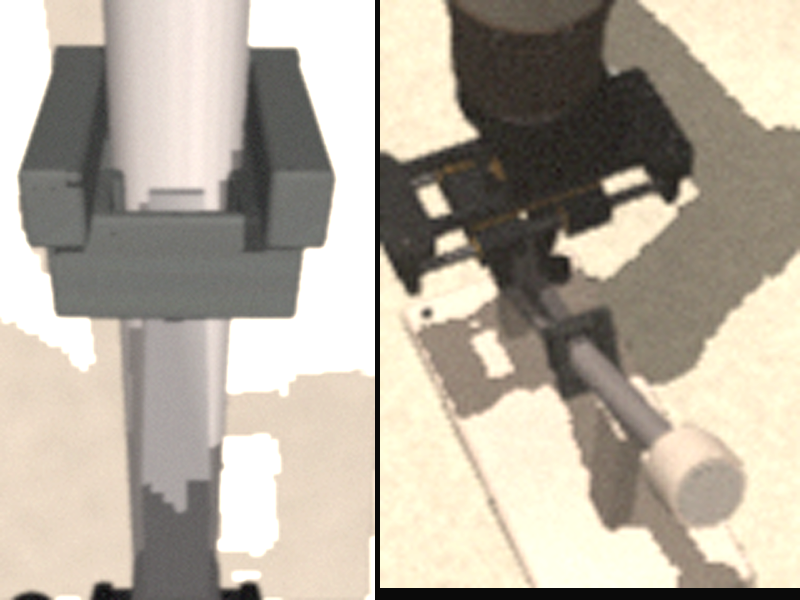

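Crop: the tip has emerged beyond the clip's bridge, between the fork prongs, at crop (176,190). It is centred in the clip, whose centre is at crop x about 177. I'll keep pushing.

```bash
python3 -m jog '[[[0.0027,-0.0003,0.0006],0,255],[[0.0048,-0.0005,0.0016],0,255],[[0.007,-0.0007,0.0029],0,255],[[0.0091,-0.0009,0.0041],0,255],[[0.0091,-0.0009,0.0041],0,255]]' 50 | egrep 'pos|force'
python3 -m jog '[[[0.0022,-0.0002,0.0013],0,255],[[0.0043,-0.0004,0.0025],0,255],[[0.0065,-0.0006,0.0038],0,255],[[0.0086,-0.0008,0.005],0,255],[[0.0086,-0.0008,0.005],0,255]]' 50 | egrep 'pos|^force'
```

```text
tool_pos: [0.5548, 0.005, 0.0932]
force: [-2.6, -0.1, -5.9]
gripper_force: 50.0
tool_pos: [0.567, 0.0047, 0.0996]
force: [1.3, -0.6, -4.7]
```

```bash
for i in 1 2; do python3 -m jog '[[[0.0022,-0.0002,0.0012],0,255],[[0.0043,-0.0004,0.0024],0,255],[[0.0065,-0.0006,0.0036],0,255],[[0.0086,-0.0008,0.0048],0,255],[[0.0086,-0.0008,0.0048],0,255]]' 50 | egrep 'pos|^force'; done
python3 look.py c7
```

```text
tool_pos: [0.5744, 0.0037, 0.1041]
force: [0.3, -1.3, -0.5]
tool_pos: [0.5821, 0.0028, 0.1084]
force: [-0.4, -1.2, 0.4]
13.95 [0.5821 0.0028 0.1084] [-0.4053 -1.1522  0.3882] [-0.1058  0.0446 -0.0097]
```

View pics/c7.png

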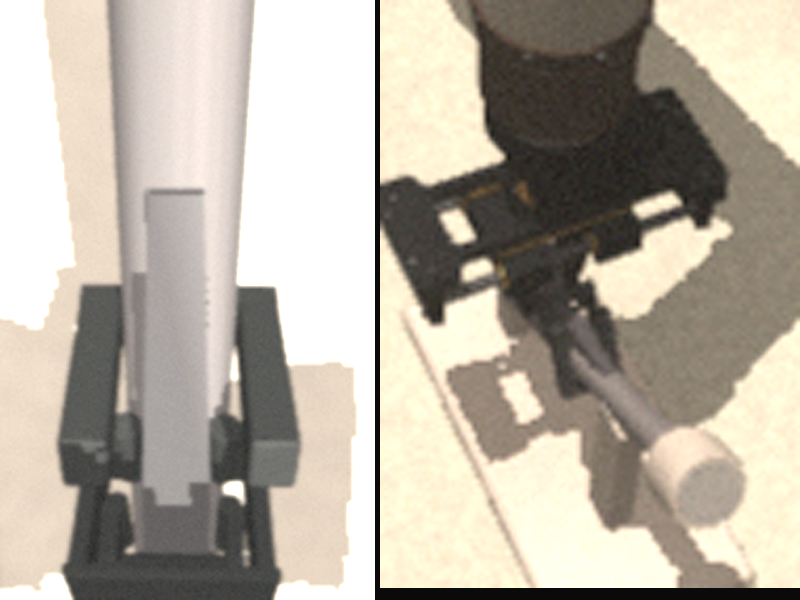

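Crop: the blade now runs far through the fork, with its tip at crop (175,190). The clip has risen and sits at crop (170,575) on the thickening part. Forces are low, so I'll push the rest of the way until the shoulder meets the clip.

```bash
python3 -m jog '[[[0.0022,-0.0002,0.0013],0,255],[[0.0043,-0.0004,0.0025],0,255],[[0.0065,-0.0006,0.0038],0,255],[[0.0086,-0.0008,0.005],0,255],[[0.0086,-0.0008,0.005],0,255]]' 50 | egrep 'pos|^force'
for i in 1 2; do python3 -m jog '[[[0.0017,-0.0002,0.001],0,255],[[0.0034,-0.0003,0.002],0,255],[[0.0034,-0.0003,0.002],0,255]]' 50 | egrep 'pos|^force'; done
```

```text
tool_pos: [0.5906, 0.0019, 0.1132]
force: [-2.6, -0.3, 2.2]
tool_pos: [0.5944, 0.0018, 0.1154]
force: [-1.7, -0.4, 2.6]
tool_pos: [0.5954, 0.0014, 0.1164]
force: [-6.6, 1.5, 3.2]
```

```bash
for i in 1 2; do python3 -m jog '[[[0.0009,-0.0001,0.0013],0,255],[[0.0009,-0.0001,0.0013],0,255],[[0.0009,-0.0001,0.0013],0,255]]' 50 | egrep 'pos|^force'; done
python3 - <<'E'
from h import *
s=ctrl.sense();C=cam("wrist",s);R=s['eef_rot'];t=s['tool_pos']
im=ctrl.capture("wrist");cv2.imwrite("pics/w8.png",im);cv2.imwrite("pics/s8.png",ctrl.capture("scene"))
g=cv2.cvtColor(im,cv2.COLOR_BGR2GRAY)
print("col 321",list(enumerate(g[50:250:4,321]))[::1])
for r in range(60,250,10):print(r,g[r,262:380:3])
for u,v in((99-14,-26),(25-14,18),(25-14,-12),(25-14,-2),(41-14,-2)):
    a=np.radians(30);Q=t+R@(np.array([u*np.cos(a)-v*np.sin(a),0,-19-(u*np.sin(a)+v*np.cos(a))])/1e3);print(u,v,proj(C,Q))
E
```

```text
tool_pos: [0.5956, 0.0013, 0.117]
force: [-4.9, 1.8, 1.1]
tool_pos: [0.5955, 0.0012, 0.1176]
force: [-6.8, 1.4, -0.3]
col 321 [(0, np.uint8(148)), (1, np.uint8(148)), (2, np.uint8(147)), (3, np.uint8(145)), (4, np.uint8(146)), (5, np.uint8(148)), (6, np.uint8(144)), (7, np.uint8(109)), (8, np.uint8(116)), (9, np.uint8(116)), (10, np.uint8(116)), (11, np.uint8(114)), (12, np.uint8(113)), (13, np.uint8(111)), (14, np.uint8(113)), (15, np.uint8(110)), (16, np.uint8(109)), (17, np.uint8(108)), (18, np.uint8(107)), (19, np.uint8(105)), (20, np.uint8(105)), (21, np.uint8(105)), (22, np.uint8(104)), (23, np.uint8(103)), (24, np.uint8(102)), (25, np.uint8(101)), (26, np.uint8(102)), (27, np.uint8(103)), (28, np.uint8(104)), (29, np.uint8(104)), (30, np.uint8(102)), (31, np.uint8(103)), (32, np.uint8(105)), (33, np.uint8(103)), (34, np.uint8(103)), (35, np.uint8(101)), (36, np.uint8(101)), (37, np.uint8(101)), (38, np.uint8(79)), (39, np.uint8(57)), (40, np.uint8(57)), (41, np.uint8(61)), (42, np.uint8(60)), (43, np.uint8(55)), (44, np.uint8(58)), (45, np.uint8(36)), (46, np.uint8(42)), (47, 
[... 2674 characters left out ...]
42  35  34  33  33  38  37  38  40  40  96 136
 138 137 138 138]
220 [142 141 141 142 138 137 103  36  33  29  33  37  37  44  71  60  60  61
  55  58  57  60  57  61  53  35  34  35  29  35  34  67 124 125 138 137
 134 135 135 136]
230 [221 224 233 233 230  89  40  39  39  37  38  40  36  39  36  37  37  40
  39  37  33  37  37  38  36  37  37  34  35  36  33  37 146 232 232 232
 232 227 221 230]
240 [183 185 184 185 214 156  42  42  38  41  36  41  39  39  40  37  41  37
  41  38  41  42  41  43  40  38  40  39  41  42  41  40 129 233 233 192
 184 184 185 185]
85 -26 [321.8015  74.6541]
11 18 [321.6536 288.715 ]
11 -12 [321.4459 233.7884]
11 -2 [321.5087 250.4055]
27 -2 [321.5977 228.93  ]
```

```bash
python3 -m jog '[[[-0.003,0.0003,0.001],0,255],[[-0.0055,0.0005,0.0053],0,255],[[-0.008,0.0007,0.0097],0,255],[[-0.0105,0.001,0.014],0,255],[[-0.013,0.0012,0.0183],0,255],[[-0.0155,0.0014,0.0227],0,255],[[-0.018,0.0016,0.027],0,255],[[-0.0205,0.0019,0.0313],0,255],[[-0.023,0.0021,0.0357],0,255],[[-0.0255,0.0024,0.04],0,255],[[-0.0255,0.0024,0.04],0,255]]' 50 | egrep 'pos|^force'
python3 - <<'E'
from h import *
g0=cv2.cvtColor(cv2.imread("pics/w8.png"),6);im=ctrl.capture("wrist");cv2.imwrite("pics/w9.png",im);g=cv2.cvtColor(im,6)
cv2.imwrite("pics/s9.png",ctrl.capture("scene"))
for r in range(180,246,6):print(r,g0[r,271:374:6],g[r,271:374:6])
E
```

```text
tool_pos: [0.5734, 0.0037, 0.1604]
force: [-0.7, -0.3, -0.5]
180 [138 138  39  36  32 109  95 104 102 102 105  74 121  53  53  77 137 136] [135 136 137 134 135 132 114  96  98  99 101 174 132 132 132 132 132 230]
186 [140 133  37  40  34 107  96 102 103 101 105  71 160  51  53  53 134 137] [138 136 135 133  70  36  82  99 100  99 103  36  43 132 132 133 132 230]
192 [139 113  34  39  27  36  61 102 102  87  57  36  37  36  35  36 135 133] [136 134 134 133  35  35  79  99 100  96  57  37  30 120 133 133 133 231]
198 [138  91  38  37  32  40  56  59 103  91  57  40  37  37  39  37 136 137] [136 134 135 118  35  37  52  80 100  57  57  36  32  60 133 134 136 230]
204 [137  60  43  46  28  39  54  56  59  58  59  39  37  42  42  44 135 137] [136 137 135  59  32  36  52  58  70  57  55  34  33  36 136 135 147 230]
210 [139  81  39  40  34  38  55  59  59  58  59  35  33  38  38  40 136 137] [216 228 136  35  33  32  53  54  56  56  55  42  38  34 128 133 154 232]
216 [140 116  40  40  35  34  52  56  57  58  58  38  33  40  38  43 134 134] [229 227 145  36  33  35  97  54  57  56  58  49  36  33 135 232 233 231]
222 [145 138  36  30  36  41  56  59  60  59  59  33  36  30  65 137 136 136] [230 230 117  32  35  32  54  56  58  57  58  32  34  31  39 233 232 231]
228 [232 169  35  33  35  33  45  51  51  54  54  35  37  31  50 231 221 187] [228 230  43  40  38  39  40  42  44  43  37  40  43  40  41 193 232 232]
234 [233  96  42  44  41  42  40  41  43  42  45  45  42  43  43 230 232 232] [219 220  36  38  38  38  36  39  40  38  37  40  35  39  36 226 233 232]
240 [185 156  42  41  41  39  37  37  38  42  43  38  39  42  40 233 192 184] [ 13  23  40  37  39  39  40  39  36  41  39  37  39  39  36 232 190 182]
```

```bash
python3 -m jog '[[[0,0,0.02],0,255],[[0,0,0.045],0,255],[[-0.01,0,0.06],0,255],[[-0.025,-0.02,0.06],0,255],[[-0.05,-0.055,0.06],0,255],[[-0.07,-0.09,0.06],0,255],[[-0.07,-0.13,0.06],0,255],[[-0.07,-0.17,0.06],0,255],[[-0.07,-0.21,0.06],0,255],[[-0.07,-0.25,0.06],0,255],[[-0.07,-0.285,0.06],0,255],[[-0.07,-0.315,0.06],0,255],[[-0.07,-0.331,0.05],0,255],[[-0.07,-0.331,0.02],0,255],[[-0.07,-0.331,-0.02],0,255],[[-0.07,-0.331,-0.05],0,255],[[-0.07,-0.331,-0.07],0,255],[[-0.07,-0.331,-0.08],0,255],[[-0.07,-0.331,-0.08],0,255]]' 50 | egrep 'pos|^force'
python3 - <<'E'
from h import *
s=ctrl.sense();im=ctrl.capture("wrist");cv2.imwrite("pics/w10.png",im);g=cv2.cvtColor(im,6)
C=cam("wrist",s)
for r in (200,215,228,234,240):print(r,g[r,271:374:6])
for r in (60,120,180):print(r,g[r,0:640:16])
print("col200",g[0:240:8,200],"col450",g[0:240:8,450])
for p in((.43,-.25),(.43,-.40),(.635,-.25),(.635,-.40)):print(p,proj(C,(*p,.025)))
E
```

```text
tool_pos: [0.5021, -0.3265, 0.0778]
force: [-0.3, 0.3, -0.4]
200 [123 125 124 125  42  26  53  61 100  58  59  35  33  40 230 120 128 122]
215 [124 123 124  53  30  36  49  58  61  57  58 119  33  30  35 119 124 122]
228 [124 121  82  43  41  44  40  40  41  42  42  45  40  42  46  42 123 121]
234 [121 119  99  37  43  39  40  41  41  37  41  38  35  39  38  39 123 120]
240 [143 216 217  38  38  42  39  37  38  42  38  40  39  38  43  71  98  94]
60 [221 220 224 222 227 225 227 229 226 223 225 228 229 222 230 230 230 235
 235 235 237 238 239 237 237 239 238  77 220 222 227 231 223 226 218 224
 222 230 220 224]
120 [128 132 131 133 128 129 129 128 131 133 127 125 130  79 190 227 234 233
 134 236 107 240 239 239 240 239 238  76 225 224 220 224 227 232 228 230
 224 223 220 224]
180 [129 132 128 132 136 127 131 129 135 127 129 136 135 120 126 127 125 123
 128 127 103 122 238 123 125 129 231 152 230 225 225 230 226 228 232 226
 227 227 229 225]
col200 [225 195  82 118  95  90  92  92  92  94  93  99 129 175 215 223 125 120
 126 134 129 135 134 133 132 138 132 132 133 134] col450 [211 216 221 227 224 220 222 220 218 228 226 226 227 225 230 223 229 225
 226 225 227 226 226 228 223 225 229 228 224 228]
(0.43, -0.25) [232.1336 315.0338]
(0.43, -0.4) [425.4524 299.2316]
(0.635, -0.25) [174.2473  22.9752]
(0.635, -0.4) [424.0326  -3.9989]
```

```bash
python3 -m jog '[[[0,-0.004,-0.015],0,255],[[0,-0.004,-0.03],0,255],[[0,-0.004,-0.04],0,255],[[0,-0.004,-0.045],0,255],[[0,-0.004,-0.045],0,255]]' 50 | egrep 'pos|^force'
python3 -m jog '[[[0.001,0,-0.002],0,255],[[0.002,0,-0.004],0,255],[[0.004,0,-0.006],0,255],[[0.006,0,-0.008],0,255],[[0.008,0,-0.010],0,255],[[0.009,0,-0.012],0,255],[[0.010,0,-0.013],0,255],[[0.010,0,-0.013],0,255]]' 5 | egrep 'pos|^force'
```

```text
tool_pos: [0.5031, -0.3314, 0.034]
force: [-0.2, -0.2, -0.4]
tool_pos: [0.5142, -0.3317, 0.022]
force: [1.6, 0.1, 1.7]
```

```bash
python3 -m jog '[[[0.001,0,-0.002],0,255],[[0.002,0,-0.004],0,255],[[0.002,0,-0.004],0,255]]' 5 | egrep 'pos|^force'
python3 -m jog '[[[0,0,0],0,140],[[0,0,0],0,140],[[0,0,0],0,140],[[0,0,0],0,140],[[0,0,0],0,60],[[0,0,0],0,60],[[0,0,0],0,60],[[0,0,0],0,60]]' 5 | egrep 'pos|gap|^force'
```

```text
tool_pos: [0.5153, -0.3313, 0.0173]
force: [0.1, 0.6, 2.4]
tool_pos: [0.5153, -0.3314, 0.0176]
force: [0.4, 0.2, 0.2]
finger_gap: 0.0621
```

Released with 62 mm of opening. I'll rise clear, back off, and check numerically that the clip and wedge are in the tray and the other objects have not moved.

```bash
python3 -m jog '[[[0,0,0.02],0,60],[[0,0,0.05],0,60],[[0,0,0.10],0,60],[[0,0,0.15],0,60],[[0,0,0.20],0,60],[[0,0,0.20],0,60],[[-0.05,0.0,0.20],0,60],[[-0.10,0.0,0.20],0,60],[[-0.10,0.0,0.20],0,60]]' 5 | egrep 'clock|pos|^force'
python3 - <<'E'
from h import *
s=ctrl.sense();w=ctrl.capture("wrist");t=ctrl.capture("top");sc=ctrl.capture("scene")
for n,i in(("w",w),("t",t),("s",sc)):cv2.imwrite(f"pics/end_{n}.png",i)
C=cam("wrist",s);T=cam("top");g=cv2.cvtColor(w,6)
m=cv2.inRange(g,0,85);m[235:]=0
n,l,st,ce=cv2.connectedComponentsWithStats(m)
for i in range(1,n):
    if st[i,4]>60:print("wrist dark",st[i],ce[i],onz(C,ce[i],.02))
t0=cv2.cvtColor(cv2.imread("pics/top0.png"),6);t1=cv2.cvtColor(t,6)
d=cv2.inRange(cv2.absdiff(t0,t1),40,255);n,l,st,ce=cv2.connectedComponentsWithStats(d)
for i in range(1,n):
    if st[i,4]>15:print("top diff",st[i],ce[i])
for nm,(x,y) in(("jar",(412,143)),("eyep",(226,135)),("dish",(249,264))):
    print(nm,cv2.absdiff(t0,t1)[y-18:y+18,x-18:x+18].mean())
E
```

```text
clock: 22.3
tool_pos: [0.4093, -0.3302, 0.2171]
force: [0.7, 0.9, 0.0]
wrist dark [230   0  64 168 509] [246.1316 115.8232] [ 0.4856 -0.2556  0.02  ]
wrist dark [ 294    0   35  112 1431] [310.5101  62.1663] [ 0.5323 -0.331   0.02  ]
wrist dark [378   0   6 163 336] [380.6399  76.3958] [ 0.5113 -0.4029  0.02  ]
wrist dark [ 55  46  18  82 326] [63.5429 89.5092] [ 0.5314 -0.0663  0.02  ]
wrist dark [300 163  56   3 109] [328.6881 163.8991] [ 0.4245 -0.3402  0.02  ]
top diff [309 157   4   6  22] [310.5    159.2727]
top diff [314 156  12   9  81] [319.2222 160.6049]
top diff [437 156  20  12 157] [448.5796 162.3439]
top diff [302 160   5  10  34] [304.4412 165.7647]
top diff [  205   168   280   232 20754] [349.9207 294.8918]
top diff [152 184  42  43 502] [170.6653 208.5558]
top diff [ 522  189  118  123 5079] [585.3672 268.3778]
top diff [   0  303  188   97 7166] [ 62.9553 365.4633]
top diff [279 392  35   8 148] [292.1824 394.9459]
top diff [296 397  24   3  51] [308.2941 398.2941]
jar 10.494598765432098
eyep 9.691358024691358
dish 10.87037037037037
```

```bash
python3 -m jog '[[[0.05,0,0.04],0,60],[[0.10,0,0.06],0,60],[[0.12,0,0.06],0,60],[[0.12,0,0.06],0,60]]' 5 | egrep 'pos'
python3 - <<'E'
from h import *
s=ctrl.sense();w=ctrl.capture("wrist");cv2.imwrite("pics/e2.png",w);C=cam("wrist",s);g=cv2.cvtColor(w,6)
for lo,hi in((0,50),(51,85),(86,112)):
    m=cv2.inRange(g,lo,hi);m[232:]=0;n,l,st,ce=cv2.connectedComponentsWithStats(m)
    for i in range(1,n):
        if st[i,4]>80:
            r=cv2.minAreaRect(np.argwhere(l==i)[:,::-1].astype(np.float32))
            print((lo,hi),st[i],ce[i],onz(C,ce[i],.02),"rect",np.round(r[1],1),round(r[2]))
for r in range(20,232,8):print(r,g[r,280:360:4])
E
```

```text
tool_pos: [0.5407, -0.3312, 0.277]
(0, 50) [310 128  26  88 811] [321.4809 175.783 ] [ 0.5326 -0.3317  0.02  ] rect [87. 25.] 90
(51, 85) [107  84  23 135 366] [117.2568 147.0027] [ 0.595  -0.0703  0.02  ] rect [135.8   3.4] 81
(51, 85) [258 116   7  64 156] [260.5897 148.141 ] [ 0.5763 -0.256   0.02  ] rect [63.1  2.8] 85
(51, 85) [308 124  28  62 302] [320.3675 147.9702] [ 0.5694 -0.3336  0.02  ] rect [26.2 60.9] 12
(51, 85) [  0 134  73  74 653] [ 33.0153 175.2266] [0.5688 0.0514 0.02  ] rect [92.1 27.6] 36
(51, 85) [315 167  22  52 162] [326.2284 193.6481] [ 0.5075 -0.3359  0.02  ] rect [19.2 51.5] 19
(86, 112) [  0   0  33  15 381] [14.6089  5.5669] [0.766  0.0058 0.02  ] rect [14. 32.] 90
(86, 112) [   60    14   277   218 11828] [175.2904 141.1598] [ 0.5954 -0.1472  0.02  ] rect [279.2 198.2] 25
(86, 112) [217  36  25  41 180] [233.2056  60.1556] [ 0.6844 -0.2379  0.02  ] rect [14.6 39.3] 29
(86, 112) [   0   54   58   43 1520] [26.8888 73.4526] [0.6929 0.0166 0.02  ] rect [63.6 36.4] 18
(86, 112) [372  95   7 137 302] [374.1755 167.7219] [ 0.5369 -0.4022  0.02  ] rect [  4.2 
[... 2124 characters left out ...]
219]
172 [122 112 117 116 123 108 108  84  40  36  37  36  36  36 121 214 217 217
 217 218]
180 [208 207 206 206 209 169 153 168 156  50  40  41  37  93 197 214 217 216
 217 217]
188 [205 206 206 204 209 207 208 212 211  52  34  39  58  64  68 213 215 214
 215 217]
196 [206 207 204 202 209 206 208 210 205  56  46  54 102  97 100 213 216 213
 215 215]
204 [201 206 203 204 206 205 208 210 210  58  49  51 101  95 100 211 213 212
 213 216]
212 [198 204 203 201 203 204 207 209 206 179  34  51  98  95  99 210 213 209
 209 214]
220 [197 201 203 198 199 203 207 206 206 204 207 176 125 154 187 207 210 207
 208 212]
228 [198 198 201 194 197 202 203 202 203 202 207 202 202 202 205 207 210 206
 208 209]
```

```bash
python3 -c "
from rig import ctrl
s=ctrl.sense();print(s['clock'],s['tool_pos'],s['force']);print(ctrl.finish_job())"
```

```text
22.9 [ 0.53816767 -0.33090085  0.27618958] [ 0.33240468  0.6396014  -0.63878317]
the job is handed in; nothing more can be done
None
```

The job is handed in after about 23 s of robot time: the wedge went fully home and lifted the clip off the arm, and the last camera check put both in the aluminium tray; the wedge bore on the arm with up to about 9 N for a moment before I backed it off, and the arm never went near the eyepiece, jar or dish.

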